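# Hold a box lid against the sprung fence

## Task

Be my third hand while I screw the batten down: slide the jig's orange lock grip fully home to its end stop so that the sprung fence is free, then fetch the plywood lid by its batten, lay it flat on the jig's bed and press its edge flush and centred against the fence with a steady push of about 10 N (fence pushed back about 9 mm, pointer on green, never to its hard end). Finish while still gripping and pressing the lid (do not let go) and leave everything else on the bench where it is.

Things in the scene. Friction and masses are not known exactly. Their poses are not given: they have to be found in the camera images.
- jig: Jig fixed to the table. Origin on the table top; +x is the pressing direction (towards the fence, roughly the robot's left), y across, z up. Plywood bed, top 10 mm above the table, x = -80 to 128, y = -85 to 85 mm. Behind the fence a grey housing, x = 129 to 169, y = -110 to 180 mm, 56 mm high.
- fence_face (a point): Aluminium plate of the sprung fence: 140 mm wide along y, 36 mm high (12 to 48 mm above the table), 8 mm thick. This point is the middle of the lower edge of its front face (the face that looks to jig -x); axes as the jig's. At rest that face is at jig x = 100 mm.
- fence (a joint): How far the fence is pushed back along jig +x, m: 0 at rest, 0.020 at its hard end. The springs push with 4 N at first touch plus 0.7 N per mm: 10 N at 9 mm. A dark pointer at the fence's jig -y end stands over a green mark when the press is right (about 4 to 14 mm), over red when not.
- lock_slide (a joint): Travel of the lock slide along jig +y (roughly towards the robot), m: 0 to 0.120 (end stop); starts at 0 to 0.05, stays where left, takes about 2 N. Its steel stop plate (50 mm along y, 18 to 66 mm above the table, jig x = 80 to 88 mm) blocks the fence; only at the end stop (plate at jig y = 85 to 135 mm) is the lid's way clear.
- slide_grip (a point): Middle of the top of the lock slide's orange grip, 107 mm above the table, at jig x = 119 mm, y = -10 mm + travel. The grip is 28 mm along jig x, 20 mm along jig y, 40 mm tall, on a flat steel bridge (84 x 50 mm, top 66.5 mm above the table).
- lid: Plywood box lid, 150 (x) x 130 (y) x 12 mm, loose on the table, about 0.3 kg. A dark wooden batten stands on its middle, 24 mm along x, 110 mm along y, 12 to 44 mm above the underside: grip it there, fingers closing along lid x. Origin in the middle of the underside, z up. Same when turned by half; either edge at x = 75 or -75 mm goes against the fence.
- half_shell: Empty cream paper half-shell (bowl), 110 mm across, 50 mm high; it and the lid may have exchanged places. Origin under its centre. Bystander: leave it where it stands.
- filled_shell: Cream half-shell full of dark balls, 110 mm across, 55 mm high. Origin under its centre. Bystander: leave it where it stands.
- glue_jar: Jar, 70 mm across, 110 mm high. Origin under its centre. Bystander: leave it where it stands.
- canister: Dark steel canister with a green band, 90 mm across, 160 mm high. Origin under its centre. Bystander: leave it where it stands.
- screwdriver: Screwdriver lying on the table. Bystander: leave it where it stands.
- paste_brush: Brush lying on the table. Bystander: leave it where it stands.
- screw_cup: Blue plastic cup, 70 mm across, 60 mm high. Origin under its centre. Bystander: leave it where it stands.
Not all that is in view belongs to the job. What is shaped like the lid but red is not meant.

How it is judged:
By the outcome, as a careful person would: the job done as asked, in the order asked, and still so for the second after the job is handed in, while the arm keeps its last pose, push and grip.
It also fails if it takes over 64 s, if anything falls off the work surface, if the arm or the gripper's body presses on something with over 40 N, if the wrist force passes 120 N, or if a joint passes its speed limit or range.

## Robot

A 7-joint arm with a two-finger parallel gripper is mounted at the origin on the work surface. World frame = base frame: x ahead of the robot, y to its left, z up, the work surface at z = 0. Lengths are in m, angles in rad, forces in N, time in s.
With the tool pointing down it reaches from about 0.425 to 0.825 m from the base axis. Payload 3.6 kg.
Tool frame: the origin (TCP) lies on the front face of the gripper's body, between the roots of the fingers; the fingertips stand 73 mm ahead of it and the grasp point (between the pads) lies 54 mm ahead of it; z points along the fingers, y is the line along which they close (so a half turn about z gives the same grasp; the last joint's range is limited). The gripper opens to 85 mm and grips with 20 to 120 N. Pads are 22 mm wide; open, the fingers measure 114 mm over their backs; the gripper's body (76 mm by 85 mm) begins 54 mm behind the grasp point. The pads swing forward as they close: fully open they stand 13 mm farther back than shut.
Start: joints at [-1.161, 0.615, -0.013, 1.423, 0.008, 1.103, -0.04], TCP at [0.274, 0.589, 0.304] pointing down, gripper open.
Joint ranges: [-3.12, 3.12], [-0.3, 2.06], [-1.34, 1.32], [0.26, 2.42], [-1.36, 4.5], [0.01, 1.98], [-2.84, 2.84]. Speed limits (rad/s): [2.79, 2.79, 3.14, 3.14, 3.14, 3.14, 3.14].

## Interface

Orientations are given as [roll, pitch, yaw] about the fixed x, y, z axes, in that order (R = Rz(yaw) Ry(pitch) Rx(roll)).
In Python, from plant import manip, cams, job gives the robot as it stands.
- The arm moves only by the tool move_arm, never from a script. Its argument "moves" is a list of rows, each a list of 7 numbers: the shift along the tool's x, y, z in units of 50 cm (1.0 is 50 cm), then the turn, a rotation vector about the tool's x, y, z in units of 60 degrees (1.0 is 60 degrees), then the opening, from -1 (shut) to 1 (fully open). A call has exactly 10 rows; each row is the pose to reach, as a shift and turn from the pose commanded when the call began, along the tool's axes at that moment; what a row does not reach only later rows make up. A row lasts 1/8 s, in which the tool goes at most 62.5 mm and 10.7 degrees, less where a joint would pass 70% of its speed; a pose out of reach is approached as far as the arm can. A call with a number of a shift or a turn outside -1 to 1 is refused whole. A call with a gripper value outside its range is refused whole. The fingers move at their own pace and stop on an object; the grip force is fixed at half the most. Time passes only in rows, so rows that repeat a pose let the fingers close, or fill a call up. It gives the time, the measured TCP pose, the force, the opening and the grip force at its end, in the units of the state.
- manip.read_state(): the state, without advancing time (a new reading comes with each control period).
- cams.read_camera(name): name is "side" or "top" or "wrist"; returns a dict with "img" (420x560x3 uint8, red, green, blue), "camera_matrix" (3x3 intrinsics, pixels), "R" (3x3) and "t" (3): a world point X has camera coordinates R X + t; the wrist camera has in their place "mount" (4x4, takes a point from camera to tool coordinates, whose origin is the TCP and whose axes are the flange's). Camera axes: x right, y down, z forward; pixel columns grow to the right and rows downward; lengths in m; the calibration is good to about 2 mm. A picture is of the moment at which its call begins: read the wrist's pose just before it. There is no depth.
- job.sign_off(): hands the job in; it is judged then, once.
The state is a dict: "time": time; "qpos": joint angles; "dq": joint speeds; "joint_torque": joint torques, N m; "ee_pos": TCP position; "orientation": TCP orientation; "force": force on the tool from outside, world axes, zero at the start; "torque": the same for the moment, N m; "gripper_width": opening from 0.0 (shut) to 1.0 (fully open); "finger_force": force on a finger pad.
Only numpy, scipy, OpenCV 4.12 (cv2) and the standard library are available. Lean on these libraries where they do the work, as an engineer would, in place of code of your own. Each camera call takes 0.05 s, during which the arm holds its last target. There are 200 camera calls.

## Working session

There is one attempt and no reset: what is moved stays moved. The work goes in short steps, Python scripts to look and compute and a tool call to move; the robot and the scene stay as the last step left them, time stands still between calls to the robot, and variables do not carry over. Pictures are saved under pics/ and viewed, at most 10 in all, crops included, and the job is handed in when it is done.

Besides the shell and the picture viewer there is one more tool, called after "Request:" as name([rows], argument=value, ...), one row to a line, values as JSON. move_arm: Moves the arm, as the interface text tells. Shifts and turns lie within -1 to 1; 1 stands for 50 cm of shift or 60 degrees of turn. Its arguments: {"type":"object","properties":{"moves":{"type":"array","items":{"type":"array","items":{"type":"number"}}}},"required":["moves"]}

```bash
mkdir -p pics; python3 - <<'E'
from plant import manip, cams, job
import cv2,pickle
s=manip.read_state();print(s)
for n in ["top","side"]:
    c=cams.read_camera(n);pickle.dump(c,open(f"{n}.pkl","wb"));cv2.imwrite(f"pics/{n}1.png",cv2.resize(c["img"][:,:,::-1],(784,588)))
    print(n,c["camera_matrix"],c["R"],c["t"])
E
```

```text
{'time': 0.0, 'qpos': array([-1.16143845,  0.61593708, -0.0126233 ,  1.42491011,  0.00810785,
        1.10339819, -0.04038482]), 'dq': array([ 3.37580879e-05, -5.87935955e-04,  3.11328206e-04,  1.62943143e-04,
        2.21456110e-04,  6.18207032e-04, -1.00503865e-04]), 'joint_torque': array([-6.18029590e-04, -4.69216418e+01,  2.59214155e-01, -1.71030253e+01,
        9.99815500e-03,  9.74665425e-03, -7.31390202e-06]), 'ee_pos': array([0.2741648 , 0.58870971, 0.30272257]), 'orientation': array([-3.13899054e+00,  4.11269063e-05,  2.70582583e+00]), 'force': array([-0.62488426, -0.8138787 ,  0.31901251]), 'torque': array([ 0.01464735, -0.0218396 ,  0.00659686]), 'finger_force': 0.0, 'gripper_width': 1.00357966876759}
top [[415.49561667   0.         283.24815557]
 [  0.         415.49561667 207.04836823]
 [  0.           0.           1.        ]] [[-2.67644401e-02 -9.99641720e-01 -3.09910949e-04]
 [-9.78141226e-01  2.62527358e-02 -2.06277815e-01]
 [ 2.06212045e-01 -5.21777354e-03 -9.78493417e-01]] [0.07378974 0.50458576 1.32383473]
side [[508.18902825   0.         289.5165517 ]
 [  0.         508.18902825 206.31315237]
 [  0.           0.           1.        ]] [[-0.98293751 -0.18393444  0.00140328]
 [-0.10193673  0.53836334 -0.83652485]
 [ 0.15311025 -0.8223947  -0.5479272 ]] [0.48704082 0.09490489 1.64939974]
```

View pics/top1.png

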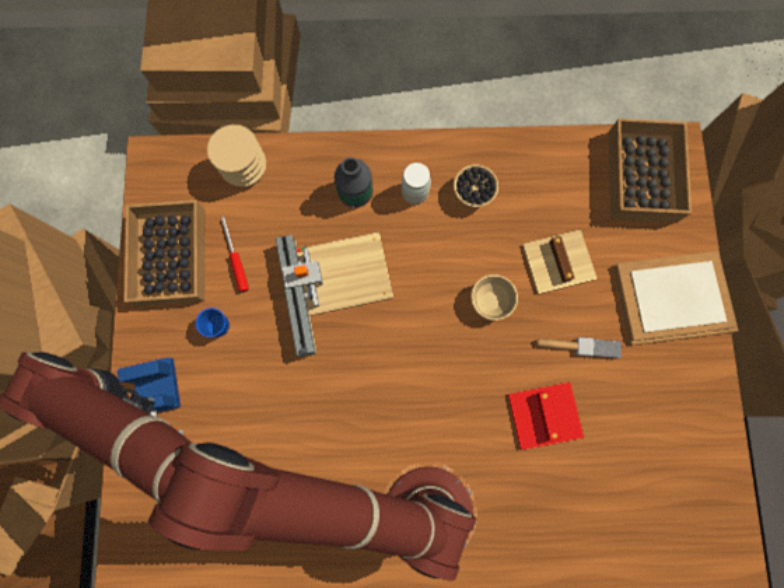

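View pics/side1.png

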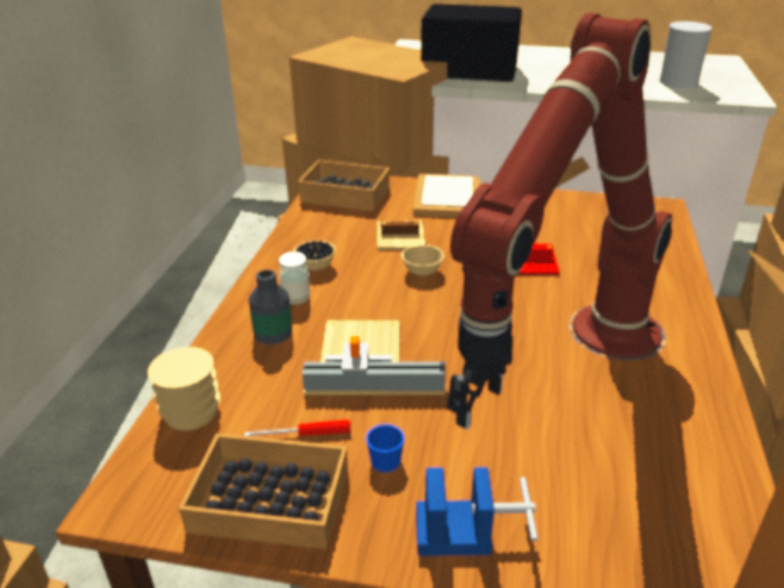

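The top view (784×588) shows:
- The plywood lid with its dark batten is at (560,262).
- A red lookalike is at (545,415), which is not meant. A framed white board at (678,297) has no batten.
- The jig bed is at (350,272), and the orange grip at (301,271).

The lid at (560,262) fits the description, being plywood with a dark batten. I'll confirm it in one enlarged crop together with the jig.

```bash
python3 - <<'E'
import cv2,pickle,numpy as np
im=pickle.load(open("top.pkl","rb"))["img"][:,:,::-1]
a=cv2.resize(im[160:265,190:290],(400,420),interpolation=cv2.INTER_CUBIC) # x4
b=cv2.resize(im[155:225,365:435],(420//1-20,400),interpolation=cv2.INTER_CUBIC) # 400/70
o=np.zeros((420,800,3),np.uint8);o[:,:400]=a;o[:400,400:]=b
cv2.imwrite("pics/crop1.png",o)
E
```

```text
(no output)
```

View pics/crop1.png

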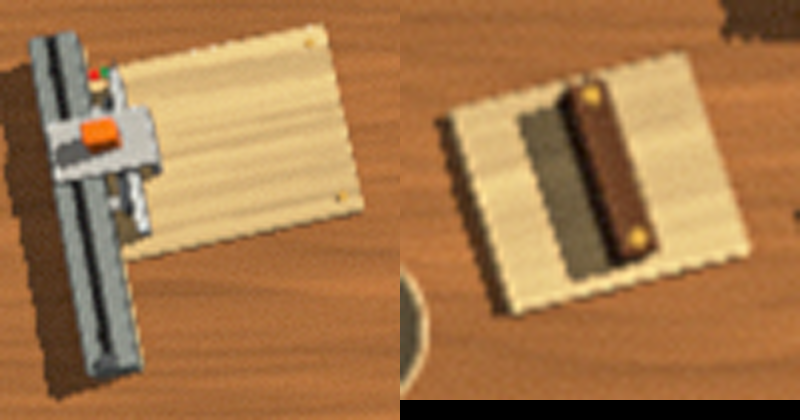

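The right crop confirms the plywood lid: corners at about (452,112), (688,53), (750,247) and (513,312), with a dark batten and brass screws. The left crop shows the jig bed corners at (325,27) and (363,208), and the orange grip at (101,133) near the jig's -y end.

```bash
cat > h.py <<'E'
import numpy as np,pickle
from scipy.optimize import least_squares
from scipy.spatial.transform import Rotation as Ro
def proj(c,X):
    p=(c["R"]@np.atleast_2d(X).T).T+c["t"];q=(c["camera_matrix"]@p.T).T
    return q[:,:2]/q[:,2:]
def fit(c,obj,pix,x0):
    f=lambda v:(proj(c,place(v,obj))-pix).ravel()
    r=least_squares(f,x0,loss="soft_l1");return r.x,r.fun.reshape(-1,2)
def place(v,obj):
    return np.asarray(obj)@Ro.from_euler("z",v[2]).as_matrix().T+[v[0],v[1],0]
def inv(c,pix,z):
    d=c["R"].T@np.linalg.solve(c["camera_matrix"],[*pix,1]);o=-c["R"].T@c["t"]
    return o+d*(z-o[2])/d[2]
E
python3 - <<'E'
from h import *
c=pickle.load(open("top.pkl","rb"))
A=lambda p:(np.array(p)+.5)/4-.5+[190,160]
B=lambda p:(np.array(p)-[400,0]+.5)/(40/7)-.5+[365,155]
o=np.array([[-80,-85,10],[-80,85,10],[169,-110,56],[129,-110,56],[169,180,56],[129,180,56]])/1e3
p=A([(325,27),(363,208),(30,38),(73,32),(92,375),(143,370)])
j,r=fit(c,o,p,[.65,.15,1.7]);print("jig",j,np.degrees(j[2]),r.round(2).tolist())
g=inv(c,A((101,130)),.107);Rz=Ro.from_euler("z",j[2]).as_matrix()
print("grip in jig",Rz.T@(g-[j[0],j[1],0]),g)
o=np.array([[75,-65,12],[-75,-65,12],[-75,65,12],[75,65,12],[0,-47,44],[0,47,44]])/1e3
p=B([(452,112),(688,53),(750,247),(513,312),(591,95),(639,237)])
l,r=fit(c,o,p,[.65,-.35,1.7]);print("lid",l,np.degrees(l[2]),r.round(2).tolist())
pickle.dump((j,l),open("pose.pkl","wb"))
E
```

```text
jig [0.56610535 0.16142775 1.76474448] 101.11241053678276 [[-0.02, -0.93], [1.09, 0.42], [-0.49, 0.73], [0.44, -0.26], [-0.09, 0.64], [-0.67, -0.82]]
grip in jig [ 0.1177338 -0.0063428  0.107    ] [0.54963786 0.27817663 0.107     ]
lid [ 0.57809309 -0.34337231  1.79475882] 102.83210556329927 [[-0.33, -0.49], [-0.47, -0.43], [0.49, 0.79], [0.11, 0.05], [0.03, -0.53], [0.14, 0.72]]
```

```bash
cat >> h.py <<'E'
def J(x,y,z,v=None):
    j,l=pickle.load(open("pose.pkl","rb"));v=j if v is None else v
    return place(v,[[x/1e3,y/1e3,z/1e3]])[0]
def go(p,yaw,p0=None,e0=None):
    from plant import manip
    s=manip.read_state();p0=s["ee_pos"] if p0 is None else p0;e0=s["orientation"] if e0 is None else e0
    R0=Ro.from_euler("xyz",e0);R1=Ro.from_euler("xyz",[np.pi,0,yaw])
    print("target",np.round(p,4),"shift",(R0.inv().apply(np.array(p)-p0)/.5).round(3),"turn",((R0.inv()*R1).as_rotvec()/np.radians(60)).round(3),"F",s["force"].round(1),"t",s["time"])
E
python3 - <<'E'
from h import *
j,l=pickle.load(open("pose.pkl","rb"))
go(J(119,-48,300),j[2]+np.pi/2)
E
```

```text
target [0.5903 0.2874 0.3   ] shift [-0.828 -0.279  0.006] turn [-0.002 -0.001 -0.601] F [-0.4 -0.1  0.2] t 0.1
```

Request:
move_arm([
  [-0.828,-0.279,0,0,0,-0.6,-1],
  [-0.828,-0.279,0,0,0,-0.6,-1],
  [-0.828,-0.279,0,0,0,-0.6,-1],
  [-0.828,-0.279,0,0,0,-0.6,-1],
  [-0.828,-0.279,0,0,0,-0.6,-1],
  [-0.828,-0.279,0,0,0,-0.6,-1],
  [-0.828,-0.279,0,0,0,-0.6,-1],
  [-0.828,-0.279,0,0,0,-0.6,-1],
  [-0.828,-0.279,0,0,0,-0.6,-1],
  [-0.828,-0.279,0,0,0,-0.6,-1],
])

```text
time: 1.35
ee_pos: [0.5892, 0.2902, 0.3038]
orientation: [3.14, -0.001, -2.945]
force: [-0.3, 0.8, -0.4]
gripper_width: -0.002
finger_force: 0.0
```

```bash
python3 - <<'E'
from h import *
from plant import manip,cams
import cv2
j,l=pickle.load(open("pose.pkl","rb"))
s=manip.read_state();c=cams.read_camera("wrist");pickle.dump((s,c),open("w1.pkl","wb"))
print(s["qpos"].round(2),s["ee_pos"],s["orientation"],s["gripper_width"]);print(c["mount"])
M=c["mount"];Rt=Ro.from_euler("xyz",s["orientation"]).as_matrix()
Rc=Rt@M[:3,:3];tc=Rt@M[:3,3]+s["ee_pos"]
c["R"]=Rc.T;c["t"]=-Rc.T@tc
im=c["img"][:,:,::-1].copy()
print(proj(c,[J(119,-6,107),J(-80,-85,10),J(-80,85,10),J(129,-110,56),J(169,-110,56)]).round())
cv2.imwrite("pics/w1.png",cv2.resize(im,(784,588)))
go(J(119,-48,151),j[2]+np.pi/2)
E
```

```text
[-0.4   0.63 -0.16  1.4   0.11  1.12  1.19] [0.58923186 0.2901676  0.30377027] [ 3.14018100e+00 -1.17478497e-03 -2.94541944e+00] -0.0024679399221733383
[[-1.98345246e-04 -9.53919927e-01 -3.00061217e-01  7.60742642e-02]
 [ 9.99999897e-01 -3.12010230e-04  3.30890980e-04 -2.05890514e-04]
 [-4.09265669e-04 -3.00061120e-01  9.53919890e-01 -7.13200393e-02]
 [ 0.00000000e+00  0.00000000e+00  0.00000000e+00  1.00000000e+00]]
[[274. 161.]
 [113. 215.]
 [ 88.  62.]
 [284. 249.]
 [320. 249.]]
target [0.5903 0.2874 0.151 ] shift [-0.001 -0.006  0.306] turn [ 0.001 -0.001  0.002] F [-0.1  0.8  0.7] t 1.4
```

View pics/w1.png

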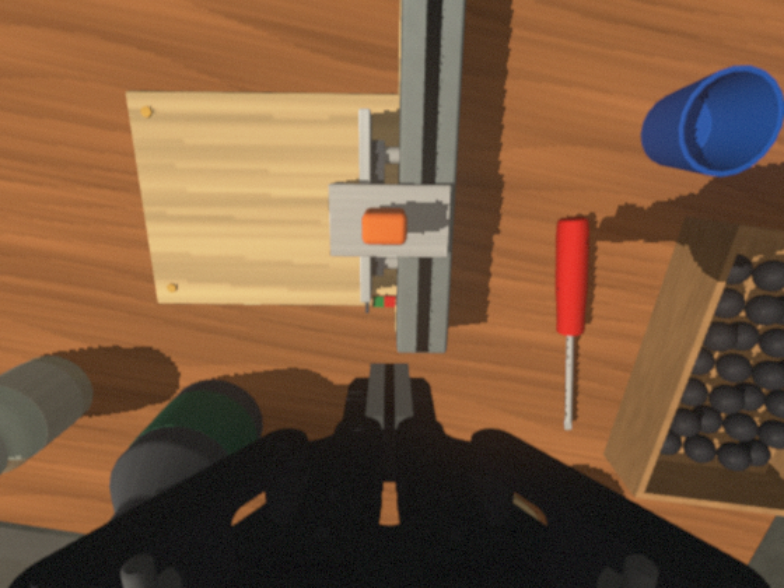

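The wrist view shows bed corners at (127,93) and (159,303), housing corners at (397,352) and (445,352), and the grip top at (384,228). That agrees with the prediction to a few pixels, so I refine the jig pose with it.

```bash
python3 - <<'E'
from h import *
from plant import manip
j,l=pickle.load(open("pose.pkl","rb"))
s,c=pickle.load(open("w1.pkl","rb"))
M=c["mount"];Rt=Ro.from_euler("xyz",s["orientation"]).as_matrix()
Rc=Rt@M[:3,:3];tc=Rt@M[:3,3]+s["ee_pos"];c["R"]=Rc.T;c["t"]=-Rc.T@tc
o=np.array([[-80,85,10],[-80,-85,10],[129,-110,56],[169,-110,56]])/1e3
p=(np.array([(127,93),(159,303),(397,352),(445,352)])+.5)/1.4-.5
w,r=fit(c,o,p,j);print(w,np.degrees(w[2]),r.round(1).tolist())
Rz=Ro.from_euler("z",w[2]).as_matrix();g=inv(c,(384/1.4,228/1.4),.107);print(Rz.T@(g-[w[0],w[1],0]))
n=(np.array(w)*.7+j*.3);print(n,np.degrees(n[2]));pickle.dump((n,l),open("pose.pkl","wb"))
go(J(119,-48,151),n[2]+np.pi/2)
E
```

```text
[0.56857423 0.16239074 1.76023275] 100.85390774709988 [[-1.6, -1.7], [-0.3, 0.5], [0.3, 0.4], [1.9, 0.6]]
[ 0.11857529 -0.00470173  0.107     ]
[0.56783357 0.16210184 1.76158627] 100.93145858400474
target [0.5924 0.288  0.151 ] shift [-0.005 -0.006  0.306] turn [ 0.001 -0.001  0.005] F [-0.1  0.8  0.7] t 1.4
```

Request:
move_arm([
  [-0.005,-0.006,0.1,0,0,0,-1],
  [-0.005,-0.006,0.2,0,0,0,-1],
  [-0.005,-0.006,0.3,0,0,0,-1],
  [0,-0.006,0.306,0,0,0,-1],
  [0.03,-0.006,0.306,0,0,0,-1],
  [0.05,-0.006,0.306,0,0,0,-1],
  [0.07,-0.006,0.306,0,0,0,-1],
  [0.1,-0.006,0.306,0,0,0,-1],
  [0.13,-0.006,0.306,0,0,0,-1],
  [0.16,-0.006,0.306,0,0,0,-1],
])

```text
time: 2.65
ee_pos: [0.5138, 0.2713, 0.153]
orientation: [3.139, 0.006, -2.949]
force: [2.7, 2.0, 1.1]
gripper_width: -0.003
finger_force: 1.2
```

```bash
python3 - <<'E'
from h import *
j,l=pickle.load(open("pose.pkl","rb"))
go(J(119,89,151),j[2]+np.pi/2)
E
```

```text
target [0.4579 0.2621 0.151 ] shift [0.113 0.003 0.003] turn [0.003 0.006 0.002] F [2.7 2.  1.1] t 2.65
```

Request:
move_arm([
  [0.02,0,0,0,0,0,-1],
  [0.04,0,0,0,0,0,-1],
  [0.055,0,0,0,0,0,-1],
  [0.07,0,0,0,0,0,-1],
  [0.08,0,0,0,0,0,-1],
  [0.09,0,0,0,0,0,-1],
  [0.1,0,0,0,0,0,-1],
  [0.105,0,0,0,0,0,-1],
  [0.11,0,0,0,0,0,-1],
  [0.11,0,0,0,0,0,-1],
])

```text
time: 3.9
ee_pos: [0.4591, 0.2592, 0.1508]
orientation: [3.142, 0.001, -2.949]
force: [2.8, 1.3, -0.7]
gripper_width: -0.002
finger_force: 1.5
```

Still only sliding friction, so I push on in small steps until the stop is felt.

Request:
move_arm([
  [0.003,0,0,0,0,0,-1],
  [0.006,0,0,0,0,0,-1],
  [0.009,0,0,0,0,0,-1],
  [0.012,0,0,0,0,0,-1],
  [0.014,0,0,0,0,0,-1],
  [0.016,0,0,0,0,0,-1],
  [0.018,0,0,0,0,0,-1],
  [0.02,0,0,0,0,0,-1],
  [0.02,0,0,0,0,0,-1],
  [0.02,0,0,0,0,0,-1],
])

```text
time: 5.15
ee_pos: [0.4579, 0.2588, 0.1515]
orientation: [3.137, 0.02, -2.952]
force: [18.4, 3.3, -14.4]
gripper_width: -0.001
finger_force: 9.3
```

Request:
move_arm([
  [-0.05,0,0,0,0,0,-1],
  [-0.06,0,-0.05,0,0,0,-1],
  [-0.06,0,-0.15,0,0,0,-1],
  [-0.08,0,-0.25,0,0,0,-1],
  [-0.1,-0.06,-0.3,0,0,0,1],
  [-0.1,-0.18,-0.3,0,0,0,1],
  [-0.1,-0.3,-0.3,0,0,0,1],
  [-0.1,-0.42,-0.3,0,0,0,1],
  [-0.1,-0.54,-0.3,0,0,0,1],
  [-0.1,-0.66,-0.3,0,0,0,1],
])

```text
time: 6.4
ee_pos: [0.5595, -0.0586, 0.2999]
orientation: [3.14, -0.005, -2.949]
force: [1.0, -0.1, 0.1]
gripper_width: 0.998
finger_force: 0.0
```

```bash
python3 - <<'E'
from h import *
from plant import cams
import cv2
j,l=pickle.load(open("pose.pkl","rb"))
c=cams.read_camera("top");im=c["img"][:,:,::-1]
A=lambda p:(np.array(p)+.5)/4-.5+[190,160]
o=im[150:270,180:300];cv2.imwrite("pics/t2.png",cv2.resize(o,(600,600),interpolation=cv2.INTER_CUBIC))
print("pred grip top/end in crop",(proj(c,[J(119,110,107),J(119,100,107)])-[180,150])*5)
go([l[0],l[1],.25],l[2]+np.pi/2)
E
```

```text
pred grip top/end in crop [[205.02714729 383.05863419]
 [202.08273136 367.75633281]]
target [ 0.5781 -0.3434  0.25  ] shift [ 0.061 -0.542  0.104] turn [-0.008 -0.006 -0.044] F [ 1.6 -8.5  0.5] t 6.45
```

View pics/t2.png

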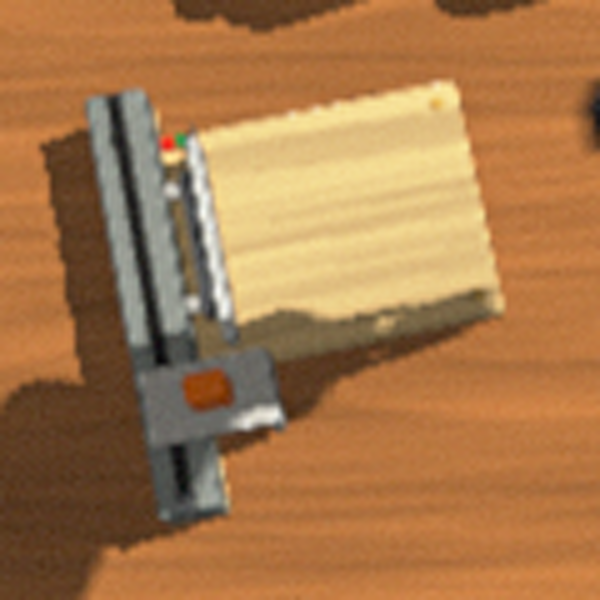

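The crop shows the grip at (207,388), against a predicted end-stop position of (205,383). The slide is home and the bed is clear, so I go on to the lid.

Request:
move_arm([
  [0.02,-0.12,0,0,0,-0.04,1],
  [0.04,-0.24,0,0,0,-0.04,1],
  [0.06,-0.36,0.04,0,0,-0.04,1],
  [0.06,-0.45,0.08,0,0,-0.04,1],
  [0.06,-0.52,0.1,0,0,-0.04,1],
  [0.06,-0.542,0.1,0,0,-0.04,1],
  [0.06,-0.542,0.1,0,0,-0.04,1],
  [0.06,-0.542,0.1,0,0,-0.04,1],
  [0.06,-0.542,0.1,0,0,-0.04,1],
  [0.06,-0.542,0.1,0,0,-0.04,1],
])

```text
time: 7.7
ee_pos: [0.5839, -0.3277, 0.2515]
orientation: [-3.142, 0.0, -2.906]
force: [0.2, 0.5, -0.5]
gripper_width: 1.001
finger_force: 0.0
```

```bash
python3 - <<'E'
from h import *
from plant import manip,cams
import cv2
j,l=pickle.load(open("pose.pkl","rb"))
s=manip.read_state();c=cams.read_camera("wrist")
M=c["mount"];Rt=Ro.from_euler("xyz",s["orientation"]).as_matrix()
Rc=Rt@M[:3,:3];tc=Rt@M[:3,3]+s["ee_pos"];c["R"]=Rc.T;c["t"]=-Rc.T@tc
pickle.dump((s,c),open("w2.pkl","wb"))
print(s["qpos"].round(2))
o=np.array([[75,-65,12],[-75,-65,12],[-75,65,12],[75,65,12],[-12,55,44],[12,55,44],[-12,-55,44],[12,-55,44]])/1e3
print((proj(c,place(l,o))*1.4).round().tolist())
cv2.imwrite("pics/w2.png",cv2.resize(c["img"][:,:,::-1],(784,588)))
go([l[0],l[1],.25],l[2]+np.pi/2)
E
```

```text
[ 0.54  0.7  -0.12  1.42  0.09  1.03  2.21]
[[467.0, 345.0], [273.0, 343.0], [259.0, 166.0], [480.0, 169.0], [348.0, 185.0], [387.0, 185.0], [351.0, 349.0], [385.0, 349.0]]
target [ 0.5781 -0.3434  0.25  ] shift [ 0.018 -0.027  0.003] turn [-0.     0.     0.011] F [-0.9 -0.1  0.2] t 7.75
```

View pics/w2.png

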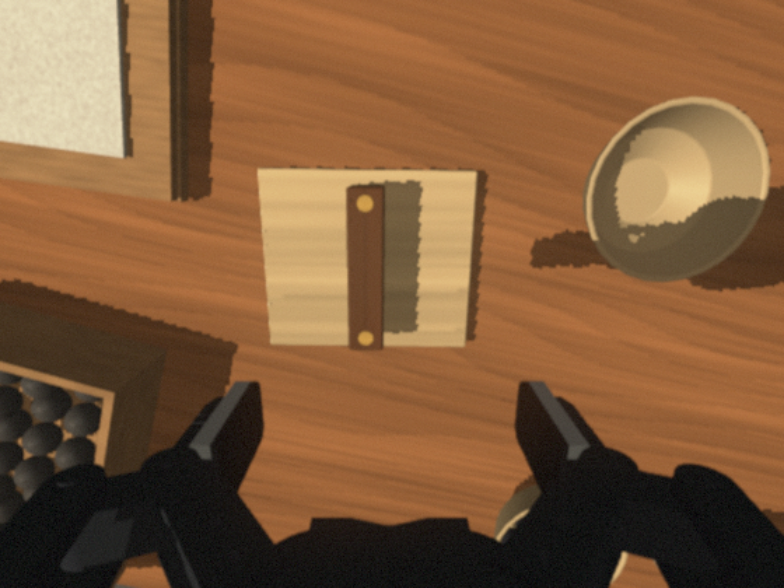

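The wrist view shows lid corners at (258,169), (476,171), (465,346) and (271,345), and batten top corners at (348,186), (384,186), (383,349) and (349,349). I refine from these.

```bash
python3 - <<'E'
from h import *
j,l=pickle.load(open("pose.pkl","rb"))
s,c=pickle.load(open("w2.pkl","rb"))
o=np.array([[75,-65,12],[-75,-65,12],[-75,65,12],[75,65,12],[-12,55,44],[12,55,44],[-12,-55,44],[12,-55,44]])/1e3
p=(np.array([(465,346),(271,345),(258,169),(476,171),(348,186),(384,186),(349,349),(383,349)])+.5)/1.4-.5
n,r=fit(c,o,p,l);print(n,np.degrees(n[2]),r.round(1).tolist())
pickle.dump((j,n),open("pose.pkl","wb"))
go([n[0],n[1],.036+.054],n[2]+np.pi/2)
E
```

```text
[ 0.57909469 -0.34478392  1.79659373] 102.93723807577267 [[0.3, 0.1], [-0.1, -0.4], [-0.5, -0.8], [1.0, -0.7], [-1.7, 0.1], [0.3, 0.3], [-0.1, 0.7], [0.3, 0.9]]
target [ 0.5791 -0.3448  0.09  ] shift [ 0.017 -0.03   0.323] turn [-0.     0.     0.009] F [-0.9 -0.1  0.2] t 7.75
```

Request:
move_arm([
  [0.017,-0.03,0.06,0,0,0.009,1],
  [0.017,-0.03,0.15,0,0,0.009,1],
  [0.017,-0.03,0.22,0,0,0.009,1],
  [0.017,-0.03,0.27,0,0,0.009,1],
  [0.017,-0.03,0.3,0,0,0.009,1],
  [0.017,-0.03,0.318,0,0,0.009,1],
  [0.017,-0.03,0.318,0,0,0.009,1],
  [0.017,-0.03,0.318,0,0,0.009,-1],
  [0.017,-0.03,0.318,0,0,0.009,-1],
  [0.017,-0.03,0.318,0,0,0.009,-1],
])

```text
time: 9.0
ee_pos: [0.5791, -0.3455, 0.0925]
orientation: [-3.141, 0.001, -2.917]
force: [-0.0, -0.0, 0.4]
gripper_width: 0.379
finger_force: 0.0
```

Request:
move_arm([
  [0,0,0,0,0,0,-1],
  [0,0,0,0,0,0,-1],
  [0,0,0,0,0,0,-1],
  [0,0,-0.02,0,0,0,-1],
  [0,0,-0.06,0,0,0,-1],
  [0,0,-0.12,0,0,0,-1],
  [0,0,-0.2,0,0,0,-1],
  [0,0,-0.25,0,0,0,-1],
  [0,0,-0.25,0,0,0,-1],
  [0,0,-0.25,0,0,0,-1],
])

```text
time: 10.25
ee_pos: [0.578, -0.3449, 0.2159]
orientation: [3.14, -0.002, -2.917]
force: [0.6, 0.8, -3.1]
gripper_width: 0.269
finger_force: 61.1
```

```bash
python3 - <<'E'
from h import *
from plant import manip
j,l=pickle.load(open("pose.pkl","rb"))
s=manip.read_state();print(s["ee_pos"],s["orientation"],s["gripper_width"])
go(J(0,0,220),j[2]+np.pi/2)
E
```

```text
[ 0.57802785 -0.34493341  0.21588828] [ 3.14001883e+00 -2.06565242e-03 -2.91655008e+00] 0.2691125994126383
target [0.5678 0.1621 0.22  ] shift [-0.206  0.993 -0.007] turn [ 0.001 -0.002  0.033] F [ 0.6  0.8 -3.1] t 10.25
```

Request:
move_arm([
  [-0.02,0.06,0,0,0,0.033,-1],
  [-0.05,0.18,0,0,0,0.033,-1],
  [-0.08,0.3,0,0,0,0.033,-1],
  [-0.1,0.42,0,0,0,0.033,-1],
  [-0.12,0.54,0,0,0,0.033,-1],
  [-0.15,0.66,0,0,0,0.033,-1],
  [-0.18,0.78,0,0,0,0.033,-1],
  [-0.2,0.88,0,0,0,0.033,-1],
  [-0.206,0.95,0,0,0,0.033,-1],
  [-0.206,0.98,0,0,0,0.033,-1],
])

```text
time: 11.5
ee_pos: [0.5684, 0.1583, 0.2153]
orientation: [3.14, -0.003, -2.947]
force: [0.4, -1.2, -2.9]
gripper_width: 0.269
finger_force: 61.0
```

Request:
move_arm([
  [0,0,0.02,0,0,0,-1],
  [0,0,0.05,0,0,0,-1],
  [0,0,0.07,0,0,0,-1],
  [0,0,0.08,0,0,0,-1],
  [0,0,0.08,0,0,0,-1],
  [0,0,0.08,0,0,0,-1],
  [0,0,0.08,0,0,0,-1],
  [0,0,0.08,0,0,0,-1],
  [0,0,0.08,0,0,0,-1],
  [0,0,0.08,0,0,0,-1],
])

```text
time: 12.75
ee_pos: [0.57, 0.1553, 0.1769]
orientation: [-3.142, 0.0, -2.951]
force: [-0.3, -0.4, -2.4]
gripper_width: 0.267
finger_force: 61.1
```

```bash
python3 - <<'E'
from h import *
from plant import manip,cams
import cv2
j,l=pickle.load(open("pose.pkl","rb"))
s=manip.read_state();c=cams.read_camera("wrist")
M=c["mount"];Rt=Ro.from_euler("xyz",s["orientation"]).as_matrix()
Rc=Rt@M[:3,:3];tc=Rt@M[:3,3]+s["ee_pos"];c["R"]=Rc.T;c["t"]=-Rc.T@tc
pickle.dump((s,c),open("w3.pkl","wb"))
print(s["ee_pos"],s["orientation"],s["gripper_width"],s["qpos"].round(2))
o=np.array([[100,-70,48],[100,70,48],[-80,85,10],[129,180,56],[169,180,56],[129,-110,56],[119,110,107]])/1e3
print((proj(c,place(j,o))*1.4).round().tolist())
cv2.imwrite("pics/w3.png",cv2.resize(c["img"][:,:,::-1],(784,588)))
go(J(0,0,106),j[2]+np.pi/2)
E
```

```text
[0.56997124 0.15532934 0.1769418 ] [-3.14155017e+00  1.56447533e-05 -2.95113841e+00] 0.26672466413608925 [-0.26  0.67 -0.07  1.74  0.07  0.74  1.4 ]
[[588.0, 448.0], [631.0, 178.0], [247.0, 145.0], [779.0, -150.0], [894.0, -150.0], [637.0, 519.0], [831.0, 37.0]]
target [0.5678 0.1621 0.106 ] shift [0.002 0.014 0.142] turn [-0. -0. -0.] F [-0.3  0.6 -2.7] t 12.8
```

View pics/w3.png

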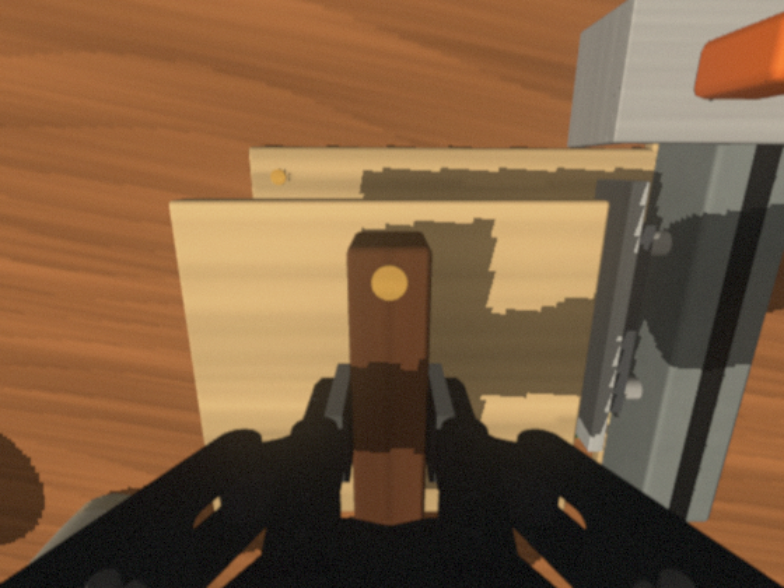

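The lid sits square in the hand, with its +y edge at v≈202 and corners at (170,203) and (608,202). The bed's +y edge is at v≈149 with a corner at (250,150), and the fence is free. I check centring from these edges.

```bash
python3 - <<'E'
from h import *
j,l=pickle.load(open("pose.pkl","rb"))
s,c=pickle.load(open("w3.pkl","rb"))
Rz=Ro.from_euler("z",j[2]).as_matrix();T=lambda X:(Rz.T@(X-[j[0],j[1],0])*1e3).round(1)
P=lambda u,v,z:T(inv(c,(np.array([u,v])+.5)/1.4-.5,z))
print("tcp",T(s["ee_pos"]))
print("lid corners",P(170,203,.0964),P(608,202,.0964))
print("bed",P(250,150,.010),P(450,149,.01),"fence top",P(645,183,.048),"fence bottom",P(598,181,.012))
print("lid corners actual z guess width check")
E
```

```text
tcp [ -7.1  -0.8 176.9]
lid corners [-81.8  63.1  96.4] [67.4 63.3 96.4]
bed [-78.9  82.9  10. ] [24.3 83.3 10. ] fence top [106.3  67.8  48. ] fence bottom [102.   67.4  12. ]
lid corners actual z guess width check
```

Request:
move_arm([
  [0,0,0.03,0,0,0,-1],
  [0,0,0.06,0,0,0,-1],
  [0,0,0.09,0,0,0,-1],
  [0,0,0.11,0,0,0,-1],
  [0,0,0.125,0,0,0,-1],
  [0,0,0.135,0,0,0,-1],
  [0,0,0.14,0,0,0,-1],
  [0,0,0.144,0,0,0,-1],
  [0,0,0.144,0,0,0,-1],
  [0,0,0.144,0,0,0,-1],
])

```text
time: 14.05
ee_pos: [0.5701, 0.1554, 0.1052]
orientation: [3.142, 0.0, -2.951]
force: [0.6, -0.3, -4.2]
gripper_width: 0.268
finger_force: 61.1
```

Request:
move_arm([
  [0,0,0.001,0,0,0,-1],
  [0,0,0.002,0,0,0,-1],
  [0,0,0.003,0,0,0,-1],
  [0,0,0.004,0,0,0,-1],
  [0,0,0.005,0,0,0,-1],
  [0,0,0.006,0,0,0,-1],
  [0,0,0.006,0,0,0,-1],
  [0,0,0.006,0,0,0,-1],
  [0,0,0.006,0,0,0,-1],
  [0,0,0.006,0,0,0,-1],
])

```text
time: 15.3
ee_pos: [0.5699, 0.1553, 0.1025]
orientation: [-3.142, 0.0, -2.951]
force: [-2.4, -1.1, 5.6]
gripper_width: 0.268
finger_force: 62.0
```

Request:
move_arm([
  [0,0,-0.0015,0,0,0,-1],
  [0,0.006,-0.0015,0,0,0,-1],
  [0,0.015,-0.0015,0,0,0,-1],
  [0,0.025,-0.0015,0,0,0,-1],
  [0,0.035,-0.0015,0,0,0,-1],
  [0,0.045,-0.0015,0,0,0,-1],
  [0,0.052,-0.0015,0,0,0,-1],
  [0,0.056,-0.0015,0,0,0,-1],
  [0,0.058,-0.0015,0,0,0,-1],
  [0,0.058,-0.0015,0,0,0,-1],
])

```text
time: 16.55
ee_pos: [0.5643, 0.1841, 0.1025]
orientation: [3.141, -0.0, -2.951]
force: [-0.5, -0.3, -1.1]
gripper_width: 0.263
finger_force: 61.3
```

Request:
move_arm([
  [0,0.002,0,0,0,0,-1],
  [0,0.004,0,0,0,0,-1],
  [0,0.006,0,0,0,0,-1],
  [0,0.008,0,0,0,0,-1],
  [0,0.01,0,0,0,0,-1],
  [0,0.012,0,0,0,0,-1],
  [0,0.014,0,0,0,0,-1],
  [0,0.016,0,0,0,0,-1],
  [0,0.016,0,0,0,0,-1],
  [0,0.016,0,0,0,0,-1],
])

```text
time: 17.8
ee_pos: [0.5632, 0.1887, 0.1028]
orientation: [-3.138, -0.001, -2.954]
force: [0.3, -6.5, 1.8]
gripper_width: 0.267
finger_force: 61.7
```

Request:
move_arm([
  [0,0.002,0,0,0,0,-1],
  [0,0.004,0,0,0,0,-1],
  [0,0.006,0,0,0,0,-1],
  [0,0.008,0,0,0,0,-1],
  [0,0.01,0,0,0,0,-1],
  [0,0.012,0,0,0,0,-1],
  [0,0.012,0,0,0,0,-1],
  [0,0.012,0,0,0,0,-1],
  [0,0.012,0,0,0,0,-1],
  [0,0.012,0,0,0,0,-1],
])

```text
time: 19.05
ee_pos: [0.5625, 0.1927, 0.1029]
orientation: [-3.135, -0.002, -2.955]
force: [-1.6, -9.0, 3.4]
gripper_width: 0.268
finger_force: 61.9
```

```bash
python3 - <<'E'
from h import *
from plant import manip,cams
import cv2
j,l=pickle.load(open("pose.pkl","rb"))
s=manip.read_state();c=cams.read_camera("wrist");t=cams.read_camera("top")
M=c["mount"];Rt=Ro.from_euler("xyz",s["orientation"]).as_matrix()
Rc=Rt@M[:3,:3];tc=Rt@M[:3,3]+s["ee_pos"];c["R"]=Rc.T;c["t"]=-Rc.T@tc
pickle.dump((s,c),open("w4.pkl","wb"));ax=[np.cos(j[2]),np.sin(j[2]),0];F=[]
for i in range(3):
    s2=manip.read_state();F.append(s2["force"]);cams.read_camera("top")
F=np.array(F);print(s["ee_pos"],s["orientation"],"push",-F@ax,F.round(1).tolist())
a=cv2.resize(c["img"][:,:,::-1],(560,420));b=cv2.resize(t["img"][165:240,185:245,::-1],(240,300),interpolation=cv2.INTER_CUBIC)
o=np.zeros((420,800,3),np.uint8);o[:,:560]=a;o[:300,560:]=b;cv2.imwrite("pics/w4.png",o)
E
```

```text
[0.56245973 0.19265289 0.10292747] [-3.13505120e+00 -1.76966003e-03 -2.95493606e+00] push [9.35858336 9.39270319 8.72282515] [[0.9, -9.4, 2.3], [1.2, -9.3, 3.3], [-0.5, -9.0, 2.3]]
```

View pics/w4.png

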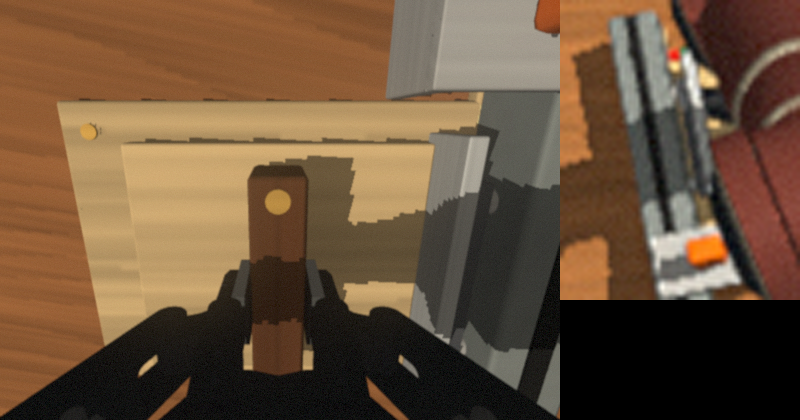

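Request:
move_arm([
  [0,0.001,0,0,0,0,-1],
  [0,0.002,0,0,0,0,-1],
  [0,0.003,0,0,0,0,-1],
  [0,0.004,0,0,0,0,-1],
  [0,0.005,0,0,0,0,-1],
  [0,0.005,0,0,0,0,-1],
  [0,0.005,0,0,0,0,-1],
  [0,0.005,0,0,0,0,-1],
  [0,0.005,0,0,0,0,-1],
  [0,0.005,0,0,0,0,-1],
])

```text
time: 20.55
ee_pos: [0.5622, 0.1942, 0.103]
orientation: [-3.134, -0.002, -2.955]
force: [-0.2, -10.1, 4.2]
gripper_width: 0.266
finger_force: 62.0
```

```bash
python3 - <<'E'
from h import *
from plant import manip,cams
import cv2
j,l=pickle.load(open("pose.pkl","rb"))
s=manip.read_state();c=cams.read_camera("wrist");d=cams.read_camera("side");t=cams.read_camera("top")
M=c["mount"];Rt=Ro.from_euler("xyz",s["orientation"]).as_matrix()
Rc=Rt@M[:3,:3];tc=Rt@M[:3,3]+s["ee_pos"];c["R"]=Rc.T;c["t"]=-Rc.T@tc
pickle.dump((s,c),open("w4.pkl","wb"));ax=[np.cos(j[2]),np.sin(j[2]),0];F=[]
for i in range(3):
    F.append(manip.read_state()["force"]);cams.read_camera("top")
F=np.array(F);print(s["ee_pos"],s["orientation"],"push",-F@ax,F.round(1).tolist())
cub=cv2.INTER_CUBIC
a=cv2.resize(c["img"][80:380,390:560,::-1],(340,600),interpolation=cub)
b=cv2.resize(t["img"][160:210,190:236,::-1],(276,300),interpolation=cub)
p=proj(d,[J(100,-70,40)])[0].astype(int);print(p)
e=cv2.resize(d["img"][p[1]-35:p[1]+35,p[0]-50:p[0]+50,::-1],(428,300),interpolation=cub)
o=np.zeros((600,800,3),np.uint8);o[:,:340]=a;o[:300,356:632]=b;o[300:,356:784]=e;cv2.imwrite("pics/w5.png",o)
E
```

```text
[0.56220319 0.19415518 0.10300864] [-3.13370796e+00 -1.87111100e-03 -2.95533432e+00] push [10.77120134 10.82446726  9.9742131 ] [[0.1, -10.9, 4.4], [0.8, -10.9, 4.0], [-0.4, -10.2, 3.3]]
[231 255]
```

View pics/w5.png

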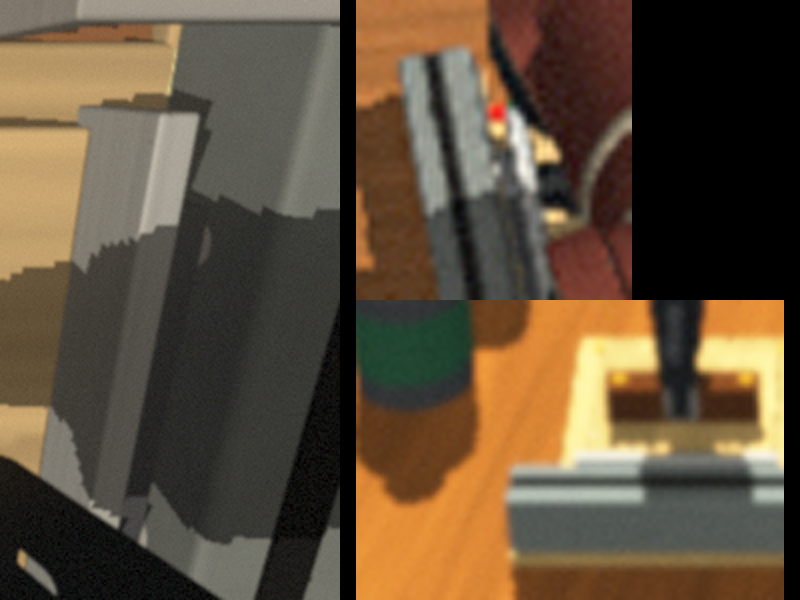

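```bash
python3 - <<'E'
from h import *
j,l=pickle.load(open("pose.pkl","rb"))
s,c=pickle.load(open("w4.pkl","rb"))
Rz=Ro.from_euler("z",j[2]).as_matrix();T=lambda X:(Rz.T@(X-[j[0],j[1],0])*1e3).round(1)
P=lambda u,v,z:T(inv(c,[390+u/2-.25,80+v/2-.25],z))
print("tcp",T(s["ee_pos"]),"fence top front",P(157,111,.048),"back",P(198,112,.048),"housing?",P(212,100,.056),P(195,190,.056))
print("lid corner",P(88,128,.022),"lid edge far",P(42,470,.022),"bed edge",P(60,42,.01),P(180,24,.01))
E
```

```text
tcp [ 32.5  -0.6 103. ] fence top front [106.9  68.8  48. ] back [114.9  68.6  48. ] housing? [111.9  71.2  56. ] [112.   54.6  56. ]
lid corner [106.4  63.6  22. ] lid edge far [107.1 -31.1  22. ] bed edge [102.3  83.5  10. ] [131.   87.5  10. ]
```

Request:
move_arm([
  [0,0.001,0,0,0,0,-1],
  [0,0.002,0,0,0,0,-1],
  [0,0.003,0,0,0,0,-1],
  [0,0.003,0,0,0,0,-1],
  [0,0.003,0,0,0,0,-1],
  [0,0.003,0,0,0,0,-1],
  [0,0.003,0,0,0,0,-1],
  [0,0.003,0,0,0,0,-1],
  [0,0.003,0,0,0,0,-1],
  [0,0.003,0,0,0,0,-1],
])

```text
time: 22.1
ee_pos: [0.562, 0.1951, 0.1031]
orientation: [-3.133, -0.002, -2.956]
force: [-0.5, -10.7, 4.4]
gripper_width: 0.272
finger_force: 62.0
```

The push is steady at about 10.7 N, and the lid is flat, flush and centred, so I hand the job in.

```bash
python3 -c "
from plant import job
print(job.sign_off())"
```

```text
the job is handed in; nothing more can be done
None
```

I slid the lock grip home to its end stop and handed the job in with the lid still gripped, flat on the bed, flush and centred, pushing the fence at about 10.7 N; the fence is back an estimated 7–9 mm, and the arm hid the pointer's green mark, so I could not confirm that by eye.

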